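# Record a sample jar with the enabling switch held

### The arm

A 6-joint arm with a two-finger parallel gripper is mounted at the origin on the work surface. World frame = base frame: x ahead of the robot, y to its left, z up, the work surface at z = 0. Lengths are in mm, angles in degrees, forces in N, time in s.
With the tool pointing down it reaches from about 275 to 750 mm from the base axis. Payload 10.2 kg.
Tool frame: the origin (TCP) lies midway between the tips of the shut fingers; the grasp point (between the pads) lies 19 mm behind it; z points along the fingers, y is the line along which they close (so a half turn about z gives the same grasp; the last joint's range is limited). The gripper opens to 85 mm and grips with 20 to 120 N. Pads are 22 mm wide; open, the fingers measure 114 mm over their backs; the gripper's body (76 mm by 85 mm) begins 54 mm behind the grasp point. The pads swing forward as they close: fully open they stand 13 mm farther back than shut.
Start: joints at [-86.941, 17.928, 85.812, -0, 76.261, -12.8], TCP at [143.458, -505.026, 231.294] pointing down, gripper open.
Joint ranges: [-168.41, 168.41], [-55.51, 124.54], [10.69, 146.95], [-70.63, 250.63], [1, 178], [-165.06, 165.06]. Speed limits (degrees/s): [136.94, 136.94, 172.46, 180, 180, 180].

### API

Orientations are given as a 3x3 rotation matrix whose columns are the frame's x, y, z axes.
In Python, from bench import arm gives the robot as it stands.
- The arm moves only by the tool step_arm, never from a script. Its argument "moves" is text: rows parted by semicolons, each of 7 numbers parted by spaces: the opening in per cent of the stroke, from 0 (shut) to 100 (fully open), then the shift along the tool's x, y, z in units of 40 mm (1.0 is 40 mm), then the turn, a rotation vector about the tool's x, y, z in units of 8 degrees (1.0 is 8 degrees). A call has exactly 5 rows; each row is the pose to reach, as a shift and turn from the pose commanded when the call began, along the tool's axes at that moment; what a row does not reach only later rows make up. A row lasts 1/10 s, in which the tool goes at most 50 mm and 8.59 degrees, less where a joint would pass 70% of its speed; a pose out of reach is approached as far as the arm can. A call with a gripper value outside its range is refused whole. The fingers move at their own pace and stop on an object; "grip_force" is the grip in N (left out, the last holds). Time passes only in rows, so rows that repeat a pose let the fingers close, or fill a call up. It gives the time, the measured TCP pose, the force, the opening and the grip force at its end, in the units of the state.
- arm.get_obs(): the state, without advancing time (a new reading comes with each control period).
- arm.grab_frame(name): name is "scene" or "side" or "wrist"; returns the picture (420x560x3 uint8, blue, green, red); there is no depth.
- arm.camera_info(name): a dict with "mtx" (3x3 intrinsics, pixels), "xyz" and "attitude" of the camera in the world; the wrist camera has in their place "tool_from_camera" (4x4, takes a point from camera to tool coordinates, whose origin is the TCP and whose axes are the flange's). Camera axes: x right, y down, z forward; pixel columns grow to the right and rows downward; lengths in mm; the calibration is good to about 2 mm. A picture is of the moment at which its call begins: read the wrist's pose just before it. camera_info takes no time and is no camera call.
- arm.hand_in(): hands the job in; it is judged then, once.
The state is a dict: "time_s": time; "joint_pos": joint angles; "joint_vel": joint speeds; "joint_torque": joint torques, N m; "tcp_pos": TCP position; "tcp_rot": TCP orientation; "wrist_force": force on the tool from outside, world axes, zero at the start; "moment": the same for the moment, N m; "opening": opening from 0.0 (shut) to 1.0 (fully open); "finger_force": force on a finger pad.
Only numpy, scipy, OpenCV 4.12 (cv2) and the standard library are available. Lean on these libraries where they do the work, as an engineer would, in place of code of your own. Each camera call takes 0.05 s, during which the arm holds its last target. There are 200 camera calls.

### The job

Stand the jar with the yellow cap upright on the middle of the inspection stand's white disc, setting it down gently without tipping or dropping it, and let go of it. Then press the red lever of the enabling switch down to its middle position, where the lever lies level, and finish while still holding it there: the camera records only while the lever is held level, neither let up nor pushed to the bottom. Leave everything else on the desk where it stands.

Things in the scene. Friction and masses are not known exactly. Their poses are not given: they have to be found in the camera images.
- jar_mid (a point): The jar to be inspected: closed grey plastic jar with a white paper label and a YELLOW screw cap, 54 mm diameter, 100 mm tall overall, 0.15 to 0.31 kg, standing upright on the desk. The point is on its axis, half-way up (50 mm above its underside); z is the jar's axis, pointing to the cap.
- spare_mid (a point): Another jar, the same in size and shape but with a BLUE cap; leave alone. Point on its axis, half-way up (50 mm above its underside).
- disc_top (a point): Centre of the top face of the inspection stand's white disc (90 mm diameter, black rim to 104 mm), 35 mm above the desk, on a fixed dark base plate 130 mm wide, 15 mm thick. z is up; x points away from the robot side to a small blue camera on the same plate: from 78 to 163 mm along x, 44 mm wide, top 89 mm above the desk.
- paddle (a point): Middle of the top face of the red paddle (44 x 44 x 12 mm) at the free end of the switch lever; moves with it. x runs along the lever to the hinge, y is parallel to the hinge pin, z is the top face's normal. Height above the desk: about 98 mm let up, 56 mm level, 29 mm at the bottom. When level it is 11 mm farther from the hinge, horizontally, than let up.
- switch: Enabling switch, fixed to the desk: yellow plate 190 x 100 x 8 mm with two grey cheeks 66 mm high holding the lever's level hinge pin. Origin on the desk, straight below the paddle's middle when the lever is level; z up, x to the hinge, 110 mm away and 50 mm up. A green-tipped post at y = 46 mm has its top 56 mm up, flush with the paddle's top when the lever is level.
- lever (a joint): Angle of the spring lever in rad: 0 let up (rising 23 deg towards the paddle), 0.40 level (middle position), 0.65 at the bottom stop. Pushing down on the paddle takes about 3 N to start, 5 to 6 N at level, 7 to 8 N at the bottom; it springs up when let go.
- flask_mid (a point): Steel drinking flask with a black cap, 72 mm diameter, 250 mm tall; leave alone. Point on its axis, half-way up.
- mug_mid (a point): Blue mug, 80 mm diameter, 90 mm tall; leave alone. Point on its axis, half-way up.
- carton_mid (a point): Red carton, 120 x 170 x 64 mm; leave alone. Point near its centre, 30 mm up.
- rig_mid (a point): Lens rig: black lens between four aluminium posts with a black top plate, 100 x 100 x 111 mm; leave alone. Point at its centre, 53 mm up.
- case_mid (a point): Flat pale sample case, 80 x 110 x 18 mm; leave alone. Point at its centre, 9 mm up.

How it is judged (in metres and radians):
On the way, in this order (a step that is already met when the one before it is completed fails the run):
1. the yellow-capped jar stands upright on the middle of the white disc, let go, with the lever let up (horizontal distance between jar_mid and disc_top below 0.018 m and z of jar_mid in the frame of disc_top between 0.044 and 0.056 m and angle between jar_mid's own z axis and vertical below 0.1 rad and linear speed of jar below 0.03 m/s and contact force between each of the fingers, the arm and jar below 0.1 N and value of joint lever below 0.15 rad), for 0.3 s.
2. the robot holds the lever level (value of joint lever between 0.29 and 0.51 rad and contact force between any of the arm, the fingers and lever above 1.5 N), for 0.5 s.
At the end, for the whole second after the job is handed in: Jar upright (0.1 rad), still, on the disc within 18 mm of its centre, untouched by the robot; the robot presses the lever with over 1.5 N and holds it still at joint 0.29 to 0.51 (level is 0.40); no other thing has moved by 30 mm (all of step 2 and horizontal distance between jar_mid and disc_top below 0.018 m and z of jar_mid in the frame of disc_top between 0.044 and 0.056 m and angle between jar_mid's own z axis and vertical below 0.1 rad and linear speed of jar below 0.03 m/s and contact force between each of the fingers, the arm and jar below 0.1 N and velocity of joint lever between -0.1 and 0.1 rad/s and distance of each of spare_mid, flask_mid, mug_mid, carton_mid, rig_mid, case_mid from where it was at the start of the episode below 0.03 m); the arm keeps its last pose, push and grip.
It fails at once if the jar is tipped by more than 0.5 rad (angle between jar_mid's own z axis and vertical above 0.5 rad).
It fails at once if the jar is dropped or slammed onto the disc (faster than 0.5 m/s within 20 mm of it) (horizontal distance between jar_mid and disc_top below 0.05 m and z of jar_mid in the frame of disc_top below 0.07 m and linear speed of jar above 0.5 m/s).
It fails at once if another thing on the desk is moved by more than 30 mm or the other jar is tipped (distance of any of spare_mid, flask_mid, mug_mid, carton_mid, rig_mid, case_mid from where it was at the start of the episode above 0.03 m or angle between spare_mid's own z axis and vertical above 0.4 rad).
It also fails if it takes over 48 s, if anything falls off the work surface, if the arm or the gripper's body presses on something with over 40 N, if the wrist force passes 120 N, or if a joint passes its speed limit or range.

## Working session

There is one attempt and no reset: what is moved stays moved. The work goes in short steps, Python scripts to look and compute and a tool call to move; the robot and the scene stay as the last step left them, time stands still between calls to the robot, and variables do not carry over. Pictures are saved under pics/ and viewed, at most 10 in all, crops included, and the job is handed in when it is done.

Besides the shell and the picture viewer there is one more tool, called after ">>>" by a JSON object that holds its "name" and its "arguments", one argument or row to a line. step_arm: Moves the arm, as the interface text tells. Its arguments: {"type":"object","properties":{"moves":{"type":"string"},"grip_force":{"type":"number"}},"required":["moves"]}

```bash
mkdir -p pics; cat > h.py <<'E'
import numpy as np, cv2
from bench import arm
def cam(n,o=None):
    c=arm.camera_info(n); K=np.array(c["mtx"])
    if n=="wrist":
        T=np.array(c["tool_from_camera"]); R=np.array(o["tcp_rot"])
        return K,R@T[:3,:3],np.array(o["tcp_pos"])+R@T[:3,3]
    return K,np.array(c["attitude"]),np.array(c["xyz"])
def ray(C,u,v):
    K,R,p=C; d=R@np.linalg.solve(K,[u,v,1.]); return p,d/np.linalg.norm(d)
def plane(C,u,v,z):
    p,d=ray(C,u,v); return p+d*(z-p[2])/d[2]
def proj(C,X):
    K,R,p=C; q=K@(R.T@(np.array(X)-p)); return q[:2]/q[2]
def tri(C1,a,C2,b):
    p,d=ray(C1,*a); q,e=ray(C2,*b)
    s=np.linalg.lstsq(np.c_[d,-e],q-p,rcond=None)[0]
    A,B=p+s[0]*d,q+s[1]*e; return (A+B)/2,np.linalg.norm(A-B)
E
python3 - <<'E'
from h import *
for n in("scene","side","wrist"):
    o=arm.get_obs(); f=arm.grab_frame(n); cv2.imwrite(f"pics/{n}0.png",f)
    C=cam(n,o); print(n,C[2].round(),C[1].round(2).tolist(),C[0][0,0])
cv2.imwrite("pics/both.png",np.vstack([cv2.imread("pics/scene0.png")]))
E
```

```text
scene [1731.   19.  793.] [[-0.02, 0.52, -0.85], [1.0, 0.02, -0.01], [0.01, -0.85, -0.52]] 406.17143100585423
side [ 377.  836. 1160.] [[-0.98, -0.16, 0.14], [-0.22, 0.75, -0.63], [-0.0, -0.65, -0.76]] 478.79928212162866
wrist [ 223. -482.  372.] [[0.27, -0.91, -0.31], [-0.96, -0.26, -0.09], [-0.0, 0.32, -0.95]] 316.48474325205984
```

View pics/scene0.png

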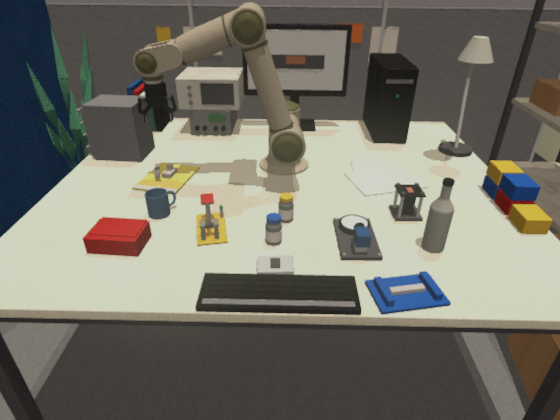

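View pics/side0.png

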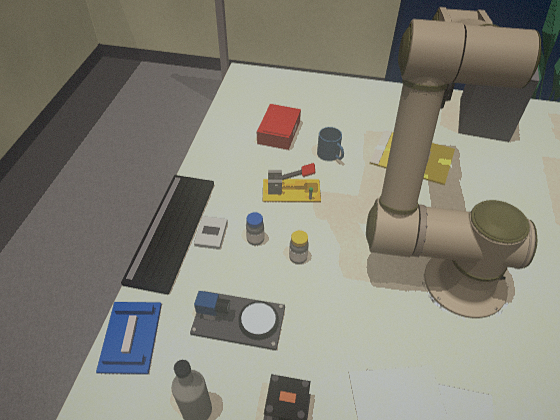

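The scene view shows the yellow cap at about (286,198), the blue cap at (273,218), the white disc at (354,225) and the red paddle at (207,199). In the side view they are at (299,238), (255,218), (258,319) and (308,169). The hinge lies toward +x from the paddle. Next I'll measure these points with masks.

```bash
cat > m.py <<'E'
from h import *
I={n:cv2.imread(f"pics/{n}0.png") for n in("scene","side")}; Cs={n:cam(n) for n in I}
def blob(n,lo,hi,box):
    x,y,w,h=box; m=cv2.inRange(cv2.cvtColor(I[n],cv2.COLOR_BGR2HSV)[y:y+h,x:x+w],lo,hi)
    k,l,s,c=cv2.connectedComponentsWithStats(m); i=1+np.argmax(s[1:,4]); return c[i]+[x,y],s[i]+[x,y,0,0,0]
Y=((20,110,90),(35,255,255)); B=((100,110,40),(125,255,255)); R=((0,150,80),(8,255,255)); W=((0,0,150),(180,80,255))
for nm,col,b1,b2 in(("jar",Y,(270,185,32,22),(285,225,30,28)),("spare",B,(258,207,30,25),(240,205,30,30)),("paddle",R,(195,188,25,20),(298,158,24,20)),("disc",W,(338,213,32,18),(240,300,38,38)),):
    a,sa=blob("scene",*col,b1); b,sb=blob("side",*col,b2); X,e=tri(Cs["scene"],a,Cs["side"],b)
    print(nm,a.round(1),sa,b.round(1),sb,X.round(1),e.round(1))
    if nm=="disc": print(plane(Cs["side"],*b,35).round(1),plane(Cs["scene"],*a,35).round(1))
    if nm in("jar","spare"): print(plane(Cs["side"],*b,96).round(1),plane(Cs["scene"],*a,92).round(1))
# yellow switch plate
for n,b,z in(("side",(255,170,75,40),8),("scene",(190,208,45,40),8)):
    x,y,w,h=b; m=cv2.inRange(cv2.cvtColor(I[n],cv2.COLOR_BGR2HSV)[y:y+h,x:x+w],*Y)
    p=cv2.findNonZero(m); r=cv2.boxPoints(cv2.minAreaRect(p))+[x,y]
    print(n,[plane(Cs[n],*q,z)[:2].round().tolist() for q in r])
E
python3 m.py
```

```text
jar [285.9 197.4] [280 193  13  10 113] [299.2 237.3] [291 230  17  16 194] [477.9  14.2  92.9] 4.5
[477.   13.8  96. ] [479.2  15.9  92. ]
spare [273.3 216.9] [267 213  14   8  83] [254.2 218.2] [247 213  16  12 149] [617.  -24.3  97.4] 3.0
[617.1 -27.3  96. ] [610.1 -23.4  92. ]
paddle [206.7 198.2] [201 194  12  10 100] [308.  168.9] [302 163  13  13 115] [ 498.6 -261.5   95.4] 2.7
disc [353.3 218.9] [338 213  32  17 362] [258. 318.] [241 303  35  31 834] [538.6 253.3  43.2] 6.3
[540.9 252.2  35. ] [522.4 253.5  35. ]
side [[629.0, -180.0], [650.0, -280.0], [460.0, -316.0], [446.0, -214.0]]
scene [[473.0, -318.0], [448.0, -214.0], [638.0, -177.0], [659.0, -270.0]]
```

```bash
cat >> h.py <<'E'
def rel(X,yaw=None):
    """shift in tool units of 40mm to world X, and turn about tool z (units 8deg) so tool x has world yaw"""
    o=arm.get_obs(); R=np.array(o["tcp_rot"]); p=np.array(o["tcp_pos"])
    y0=np.degrees(np.arctan2(R[1,0],R[0,0])); out=(R.T@(np.array(X,float)-p)/40).round(2)
    print("tcp",p.round(1),"yaw",round(y0,1),"z",R[:,2].round(3),"shift",out, "turn", None if yaw is None else round(-((yaw-y0+180)%360-180)/8,2))
E
python3 - <<'E'
from h import *
I=cv2.imread("pics/side0.png"); C=cam("side")
for uv in((207,303),):print("cam top",plane(C,*uv,80).round())
print(np.array(arm.get_obs()["tcp_rot"]).round(3).tolist())
rel([478,14.5,231],10)
E
```

```text
cam top [672. 262.  80.]
[[0.962, 0.273, -0.0], [0.273, -0.962, 0.001], [0.0, -0.001, -1.0]]
tcp [ 143.5 -504.8  230.9] yaw 15.9 z [-0.     0.001 -1.   ] shift [ 1.159e+01 -1.020e+01  1.000e-02] turn 0.73
```

>>> {"name": "step_arm", "arguments": {
  "moves": "100 0.9 -0.78 0 0 0 0;100 1.8 -1.56 0 0 0 0;100 2.7 -2.35 0 0 0 0;100 3.6 -3.15 0 0 0 0;100 4.5 -3.95 0 0 0 0",
  "grip_force": 40
}}

```text
time_s: 0.65
tcp_pos: [274.0, -302.0, 231.2]
tcp_rot: [[0.962, 0.273, 0.0], [0.273, -0.962, 0.0], [0.0, -0.0, -1.0]]
wrist_force: [0.7, -0.6, 0.2]
opening: 0.997
finger_force: 0.0
```

>>> {"name": "step_arm", "arguments": {
  "moves": "100 0.9 -0.78 0 0 0 0;100 1.8 -1.56 0 0 0 0;100 2.7 -2.35 0 0 0 0;100 3.6 -3.15 0 0 0 0;100 4.5 -3.95 0 0 0 0"
}}

```text
time_s: 1.15
tcp_pos: [404.0, -100.7, 231.4]
tcp_rot: [[0.962, 0.273, 0.0], [0.273, -0.962, -0.0], [0.0, 0.0, -1.0]]
wrist_force: [0.6, -1.8, 0.1]
opening: 1.0
finger_force: 0.0
```

```bash
python3 -c "
from h import *
rel([440,14,231],5)
o=arm.get_obs();print(np.round(o['joint_pos']))"
```

```text
tcp [ 404.  -100.7  231.4] yaw 15.9 z [ 0. -0. -1.] shift [ 1.65 -2.51  0.01] turn 1.36
[-30.   4. 103.  -0.  73.  44.]
```

>>> {"name": "step_arm", "arguments": {
  "moves": "100 0.8 -0.7 0 0 0 0.3;100 1.6 -1.4 0 0 0 0.7;100 2.3 -2 0 0 0 1.1;100 2.55 -2.26 0 0 0 1.36;100 2.55 -2.26 0 0 0 1.36"
}}

```text
time_s: 1.65
tcp_pos: [477.1, 13.6, 230.9]
tcp_rot: [[0.996, 0.089, -0.001], [0.089, -0.996, 0.0], [-0.001, -0.0, -1.0]]
wrist_force: [-0.6, -0.2, 0.4]
opening: 1.001
finger_force: 0.0
```

```bash
python3 -c "
from h import *
o=arm.get_obs(); f=arm.grab_frame('wrist'); cv2.imwrite('pics/w1.png',f); C=cam('wrist',o)
for z in(100,):print(proj(C,[478,14.5,z]).round())
print(proj(C,o['tcp_pos']).round())
np.save('w1.npy',np.array([o['tcp_pos'],*o['tcp_rot']]))
rel([478,14.5,80],5)
m=cv2.inRange(cv2.cvtColor(f,cv2.COLOR_BGR2HSV),(20,110,90),(35,255,255))
k,l,s,c=cv2.connectedComponentsWithStats(m);i=1+np.argmax(s[1:,4]);print(s[i],c[i],plane(C,*c[i],100))
"
```

```text
[277. 197.]
[278. 273.]
tcp [476.7  12.6 230.9] yaw 5.1 z [-0.001  0.    -1.   ] shift [ 0.04 -0.05  3.77] turn 0.01
[  461    36    99   180 10683] [505.07600861 134.84957409] [ 549.16640584 -172.09687814  100.        ]
```

View pics/w1.png

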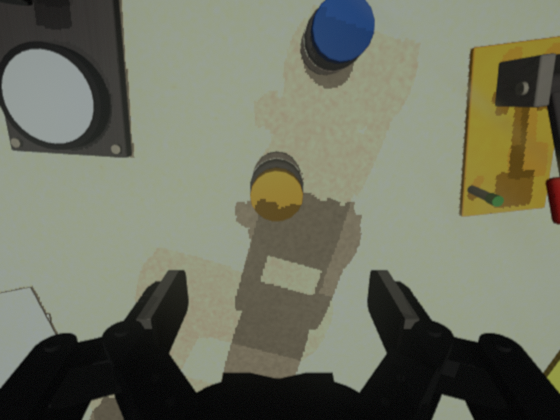

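The wrist view shows the yellow cap centred at about (276,196), where my estimate predicted (277,197). The white disc is fully visible at (48,96), the green post tip is at (497,199), and the red paddle sits at the right edge. I'll measure the disc from this view.

```bash
python3 -c "
from h import *
a=np.load('w1.npy'); o=dict(tcp_pos=a[0],tcp_rot=a[1:]); C=cam('wrist',o); f=cv2.imread('pics/w1.png')
h=cv2.cvtColor(f,cv2.COLOR_BGR2HSV)
m=cv2.inRange(h[35:155,0:112],(0,0,110),(180,70,255))
k,l,s,c=cv2.connectedComponentsWithStats(m)
for i in range(1,k):
  if s[i,4]>3000:
    cn=max(cv2.findContours((l==i).astype('uint8'),0,2)[0],key=len)[:,0]+[0,35]
    P=np.array([plane(C,*q,35)[:2] for q in cn]).astype('float32'); (e,r)=cv2.minEnclosingCircle(P); print(s[i],'circle',e,r, cv2.fitEllipse(P))
y=cv2.inRange(h[60:300,220:335],(18,80,60),(35,255,255)); p=cv2.findNonZero(y)[:,0]+[220,60]
P=np.array([plane(C,*q,100)[:2] for q in p]).astype('float32'); print('cap',cv2.minEnclosingCircle(P))
print('green',plane(C,497,199,56), 'stand corner',[plane(C,*q,15).round().tolist() for q in((131,156),(120,0),(14,152))])
"
```

```text
[   2   14   91   94 6575] circle (541.5116577148438, 251.83413696289062) 44.84849548339844 ((541.58935546875, 251.8634490966797), (88.49469757080078, 88.64740753173828), 93.77923583984375)
cap ((479.5783996582031, 15.51559066772461), 25.39466094970703)
green [ 482.67753306 -215.87034697   56.        ] stand corner [[486.0, 181.0, 15.0], [638.0, 182.0, 15.0], [479.0, 312.0, 15.0]]
```

>>> {"name": "step_arm", "arguments": {
  "moves": "100 0.06 -0.06 1.1 0 0 0;100 0.06 -0.06 2.2 0 0 0;100 0.06 -0.06 3.2 0 0 0;100 0.06 -0.06 4 0 0 0;100 0.06 -0.06 4.65 0 0 0"
}}

```text
time_s: 2.2
tcp_pos: [477.9, 13.7, 43.6]
tcp_rot: [[0.996, 0.086, -0.002], [0.086, -0.996, 0.0], [-0.002, -0.0, -1.0]]
wrist_force: [-0.6, 0.0, 0.9]
opening: 1.001
finger_force: 0.0
```

>>> {"name": "step_arm", "arguments": {
  "moves": "60 0 0 0 0 0 0;50 0 0 0 0 0 0;40 0 0 0 0 0 0;40 0 0 0 0 0 0;40 0 0 0 0 0 0",
  "grip_force": 40
}}

```text
time_s: 2.7
tcp_pos: [480.0, 14.4, 46.8]
tcp_rot: [[0.996, 0.087, 0.003], [0.087, -0.996, -0.001], [0.003, 0.001, -1.0]]
wrist_force: [-0.7, -0.7, 8.1]
opening: 0.614
finger_force: 43.0
```

>>> {"name": "step_arm", "arguments": {
  "moves": "30 0 0 0 0 0 0;30 0 0 0 0 0 0;30 0 0 0 0 0 0;30 0 0 0 0 0 0;30 0 0 0 0 0 0"
}}

```text
time_s: 3.2
tcp_pos: [480.0, 14.4, 46.9]
tcp_rot: [[0.996, 0.087, 0.003], [0.087, -0.996, -0.001], [0.003, 0.001, -1.0]]
wrist_force: [-0.4, -0.5, 8.9]
opening: 0.613
finger_force: 43.1
```

>>> {"name": "step_arm", "arguments": {
  "moves": "30 0 0 -0.2 0 0 0;30 0 0 -0.6 0 0 0;30 0 0 -1.2 0 0 0;30 0 0 -1.8 0 0 0;30 0 0 -2 0 0 0"
}}

```text
time_s: 3.7
tcp_pos: [479.8, 14.7, 127.7]
tcp_rot: [[0.996, 0.087, 0.004], [0.087, -0.996, -0.001], [0.004, 0.001, -1.0]]
wrist_force: [0.0, -1.3, -3.2]
opening: 0.612
finger_force: 43.1
```

```bash
python3 -c "
from h import *
rel([541.5,252,125],4); print(arm.get_obs()['wrist_force'])"
```

```text
tcp [479.8  14.7 127.7] yaw 5.0 z [ 0.004 -0.001 -1.   ] shift [ 2.05 -5.78  0.07] turn 0.12
[ 0.04674162 -1.32798259 -3.19020583]
```

>>> {"name": "step_arm", "arguments": {
  "moves": "30 0.1 -0.25 0 0 0 0;30 0.3 -0.8 0 0 0 0;30 0.55 -1.5 0 0 0 0;30 0.8 -2.25 0 0 0 0;30 1.05 -3 0 0 0 0"
}}

```text
time_s: 4.2
tcp_pos: [509.9, 139.8, 123.8]
tcp_rot: [[0.996, 0.087, -0.002], [0.087, -0.996, 0.0], [-0.002, -0.0, -1.0]]
wrist_force: [0.4, -0.6, -3.4]
opening: 0.614
finger_force: 43.0
```

>>> {"name": "step_arm", "arguments": {
  "moves": "30 0.25 -0.75 0 0 0 0;30 0.5 -1.5 0 0 0 0;30 0.8 -2.2 0 0 0 0;30 0.95 -2.65 0 0 0 0;30 1 -2.78 0 0 0 0"
}}

```text
time_s: 4.7
tcp_pos: [539.8, 254.4, 123.4]
tcp_rot: [[0.996, 0.089, -0.003], [0.089, -0.996, -0.0], [-0.003, -0.0, -1.0]]
wrist_force: [0.8, 1.2, -2.6]
opening: 0.612
finger_force: 43.1
```

```bash
python3 -c "
from h import *
f=arm.grab_frame('side'); cv2.imwrite('pics/s2.png',cv2.resize(f[220:400,150:390],None,fx=2.5,fy=2.5))
rel([541.5,252,83],4)"
```

```text
tcp [539.9 253.9 123.6] yaw 5.1 z [-0.002 -0.    -1.   ] shift [0.04 0.05 1.02] turn 0.14
```

View pics/s2.png

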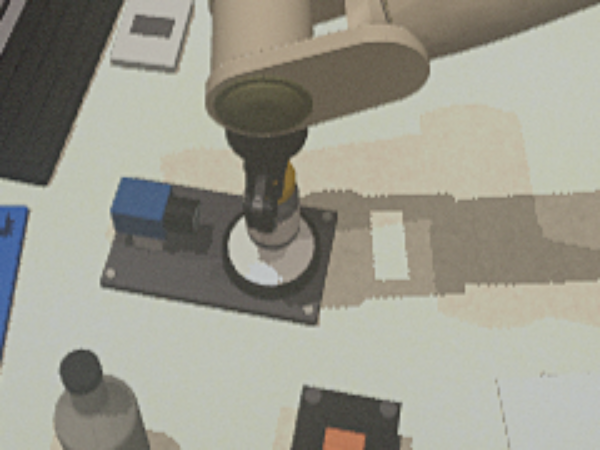

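The jar hangs upright in the grip, over the disc at about (270,245) in the crop. I'll lower it slowly.

>>> {"name": "step_arm", "arguments": {
  "moves": "30 0.04 0.04 0.15 0 0 0;30 0.04 0.04 0.4 0 0 0;30 0.04 0.04 0.65 0 0 0;30 0.04 0.04 0.82 0 0 0;30 0.04 0.04 0.92 0 0 0"
}}

```text
time_s: 5.25
tcp_pos: [542.0, 250.3, 87.4]
tcp_rot: [[0.996, 0.086, -0.001], [0.086, -0.996, -0.0], [-0.001, 0.0, -1.0]]
wrist_force: [0.4, 0.8, -3.1]
opening: 0.613
finger_force: 43.0
```

>>> {"name": "step_arm", "arguments": {
  "moves": "30 0 0 0.03 0 0 0;30 0 0 0.06 0 0 0;30 0 0 0.09 0 0 0;30 0 0 0.11 0 0 0;30 0 0 0.11 0 0 0"
}}

```text
time_s: 5.75
tcp_pos: [542.4, 250.8, 84.1]
tcp_rot: [[0.996, 0.087, 0.0], [0.087, -0.996, 0.0], [0.0, 0.0, -1.0]]
wrist_force: [0.7, 0.7, -3.3]
opening: 0.614
finger_force: 43.0
```

>>> {"name": "step_arm", "arguments": {
  "moves": "30 0 0 0.02 0 0 0;30 0 0 0.04 0 0 0;30 0 0 0.06 0 0 0;30 0 0 0.08 0 0 0;30 0 0 0.08 0 0 0"
}}

```text
time_s: 6.25
tcp_pos: [542.7, 250.9, 82.0]
tcp_rot: [[0.996, 0.087, 0.001], [0.087, -0.996, 0.0], [0.001, -0.0, -1.0]]
wrist_force: [-1.7, -0.1, 5.7]
opening: 0.609
finger_force: 43.8
```

>>> {"name": "step_arm", "arguments": {
  "moves": "60 0 0 0 0 0 0;63 0 0 0 0 0 0;67 0 0 0 0 0 0;72 0 0 0 0 0 0;80 0 0 0 0 0 0",
  "grip_force": 20
}}

```text
time_s: 6.75
tcp_pos: [542.3, 250.7, 80.8]
tcp_rot: [[0.996, 0.087, -0.0], [0.087, -0.996, -0.0], [-0.0, 0.0, -1.0]]
wrist_force: [0.3, -0.5, -0.6]
opening: 0.801
finger_force: 0.0
```

>>> {"name": "step_arm", "arguments": {
  "moves": "100 0 0 0 0 0 0;100 0 0 0 0 0 0;100 0 0 0 0 0 0;100 0 0 0 0 0 0;100 0 0 0 0 0 0"
}}

```text
time_s: 7.25
tcp_pos: [542.3, 250.8, 80.9]
tcp_rot: [[0.996, 0.087, -0.0], [0.087, -0.996, 0.0], [-0.0, -0.0, -1.0]]
wrist_force: [0.7, -0.2, -0.7]
opening: 0.998
finger_force: 0.0
```

>>> {"name": "step_arm", "arguments": {
  "moves": "100 0 0 -0.3 0 0 0;100 0 0 -0.9 0 0 0;100 0 0 -1.8 0 0 0;100 0 0 -2.8 0 0 0;100 0 0 -3.8 0 0 0"
}}

```text
time_s: 7.75
tcp_pos: [542.1, 250.7, 235.5]
tcp_rot: [[0.996, 0.087, 0.001], [0.087, -0.996, 0.0], [0.001, -0.0, -1.0]]
wrist_force: [-0.5, -0.2, 0.1]
opening: 0.999
finger_force: 0.0
```

```bash
python3 -c "
from h import *
o=arm.get_obs(); f=arm.grab_frame('wrist'); cv2.imwrite('pics/w3.png',f); C=cam('wrist',o)
print(proj(C,[541.5,252,135]),proj(C,[541.5,252,35]))
h=cv2.cvtColor(f,cv2.COLOR_BGR2HSV)[60:330,190:370]
y=cv2.inRange(h,(18,80,60),(35,255,255)); p=cv2.findNonZero(y)[:,0]+[190,60]
P=np.array([plane(C,*q,135)[:2] for q in p]).astype('float32'); print('cap',cv2.minEnclosingCircle(P))
rel([541.5,252,260],4)"
```

```text
[276.11157276 209.4089799 ] [276.4976076  180.08218705]
cap ((543.17138671875, 251.91973876953125), 25.46817970275879)
tcp [544.1 251.2 242.9] yaw 5.0 z [ 0.012  0.003 -1.   ] shift [-0.06 -0.03 -0.43] turn 0.12
```

View pics/w3.png

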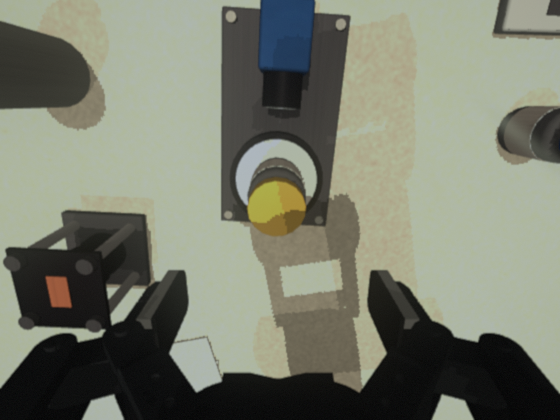

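The cap is centred within about 2 mm of the disc centre, and the jar stands free and upright at (277,207). Now over to the switch with the fingers shut.

>>> {"name": "step_arm", "arguments": {
  "moves": "100 -0.1 0.5 0 0 0 0;0 -0.3 1.5 0 0 0 0;0 -0.5 2.6 0 0 0 0;0 -0.7 3.7 0 0 0 0;0 -0.85 4.8 0 0 0 0"
}}

```text
time_s: 8.3
tcp_pos: [524.6, 55.0, 233.8]
tcp_rot: [[0.996, 0.087, 0.001], [0.087, -0.996, -0.0], [0.001, 0.0, -1.0]]
wrist_force: [-0.2, -0.2, 0.4]
opening: 0.327
finger_force: 0.0
```

>>> {"name": "step_arm", "arguments": {
  "moves": "0 -0.2 1.1 0 0 0 0;0 -0.4 2.2 0 0 0 0;0 -0.6 3.3 0 0 0 0;0 -0.8 4.4 0 0 0 0;0 -0.95 5.4 0 0 0 0"
}}

```text
time_s: 8.8
tcp_pos: [505.5, -164.0, 233.8]
tcp_rot: [[0.996, 0.086, 0.001], [0.086, -0.996, -0.001], [0.001, 0.001, -1.0]]
wrist_force: [0.5, 1.4, 0.2]
opening: -0.003
finger_force: 0.0
```

>>> {"name": "step_arm", "arguments": {
  "moves": "0 -0.2 0.9 0 0 0 0;0 -0.35 1.6 0 0 0 0;0 -0.45 2.2 0 0 0 0;0 -0.45 2.47 0 0 0 0;0 -0.45 2.47 0 0 0 0"
}}

```text
time_s: 9.3
tcp_pos: [496.7, -262.6, 233.1]
tcp_rot: [[0.996, 0.085, 0.0], [0.085, -0.996, -0.0], [0.0, 0.0, -1.0]]
wrist_force: [-0.2, -0.1, 0.2]
opening: 0.004
finger_force: 0.0
```

```bash
python3 -c "
from h import *
o=arm.get_obs(); f=arm.grab_frame('wrist'); cv2.imwrite('pics/w4.png',f); C=cam('wrist',o)
print(proj(C,o['tcp_pos']),proj(C,[498.6,-261.5,98]),o['opening'])
m=cv2.inRange(cv2.cvtColor(f,cv2.COLOR_BGR2HSV),(0,150,60),(8,255,255))
k,l,s,c=cv2.connectedComponentsWithStats(m)
for i in range(1,k):
  if s[i,4]>300: print(s[i],c[i],plane(C,*c[i],98).round(1))
g=cv2.inRange(cv2.cvtColor(f,cv2.COLOR_BGR2HSV),(50,120,40),(85,255,255))
k,l,s,c=cv2.connectedComponentsWithStats(g)
for i in range(1,k):
  if s[i,4]>30: print('green',s[i],c[i],plane(C,*c[i],56).round(1))
rel([491,-263,120],10.5)"
```

```text
[277.91313561 272.93595119] [276.64941148 194.45188607] 0.0038639740180603584
[ 457    0  103  117 7822] [524.14663769  58.91153158] [ 627.  -448.3   98. ]
[ 252  168   49   49 2061] [276.26589034 192.11208151] [ 500.8 -261.    98. ]
tcp [ 496.8 -261.6  233.1] yaw 5.0 z [ 0.  0. -1.] shift [-0.15  0.02  2.83] turn -0.69
```

View pics/w4.png

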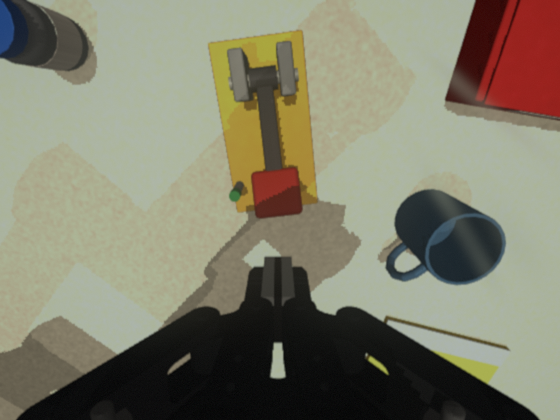

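The paddle is at (276,192), which is about (500,-261,98) in the world, so the shut fingertips are over it. Descending.

>>> {"name": "step_arm", "arguments": {
  "moves": "0 -0.1 0.01 0.9 0 0 0;0 -0.1 0.01 1.8 0 0 0;0 -0.1 0.01 2.6 0 0 0;0 -0.1 0.01 3 0 0 0;0 -0.1 0.01 3.1 0 0 0"
}}

```text
time_s: 9.85
tcp_pos: [492.4, -260.8, 107.4]
tcp_rot: [[0.996, 0.088, -0.002], [0.088, -0.996, 0.002], [-0.002, -0.003, -1.0]]
wrist_force: [0.1, 0.0, 0.2]
opening: 0.001
finger_force: 0.0
```

>>> {"name": "step_arm", "arguments": {
  "moves": "0 0 0 0.15 0 0 0;0 0 0 0.3 0 0 0;0 0 0 0.45 0 0 0;0 0 0 0.6 0 0 0;0 0 0 0.7 0 0 0"
}}

```text
time_s: 10.35
tcp_pos: [492.7, -262.9, 80.7]
tcp_rot: [[0.996, 0.087, -0.0], [0.087, -0.996, -0.0], [-0.0, 0.0, -1.0]]
wrist_force: [-1.7, -0.2, 4.4]
opening: 0.0
finger_force: 1.7
```

Contact is made with 4.4 N. About 24 mm more to go.

>>> {"name": "step_arm", "arguments": {
  "moves": "0 0 0 0.15 0 0 0;0 0 0 0.3 0 0 0;0 0 0 0.45 0 0 0;0 0 0 0.55 0 0 0;0 0 0 0.6 0 0 0"
}}

```text
time_s: 10.85
tcp_pos: [492.5, -262.7, 56.4]
tcp_rot: [[0.996, 0.087, -0.001], [0.087, -0.996, 0.0], [-0.001, -0.0, -1.0]]
wrist_force: [-4.7, -1.5, 4.7]
opening: 0.001
finger_force: 2.6
```

>>> {"name": "step_arm", "arguments": {
  "moves": "0 0 0 0 0 0 0;0 0 0 0 0 0 0;0 0 0 0 0 0 0;0 0 0 0 0 0 0;0 0 0 0 0 0 0"
}}

```text
time_s: 11.35
tcp_pos: [492.7, -262.7, 57.1]
tcp_rot: [[0.996, 0.087, -0.0], [0.087, -0.996, -0.0], [-0.0, 0.0, -1.0]]
wrist_force: [-3.2, -0.8, 5.3]
opening: 0.003
finger_force: 2.5
```

```bash
python3 -c "
from h import *
o=arm.get_obs();print(o['tcp_pos'],o['wrist_force'])
f=arm.grab_frame('wrist'); cv2.imwrite('pics/w5.png',f); s=arm.grab_frame('scene'); cv2.imwrite('pics/sc5.png',np.hstack([cv2.resize(s[180:255,185:245],(336,420)),cv2.resize(s[180:255,320:395],(420,420))]))"
```

```text
[ 492.67102427 -262.68969223   57.09223431] [-3.17740231 -0.80010507  5.26998018]
```

View pics/w5.png

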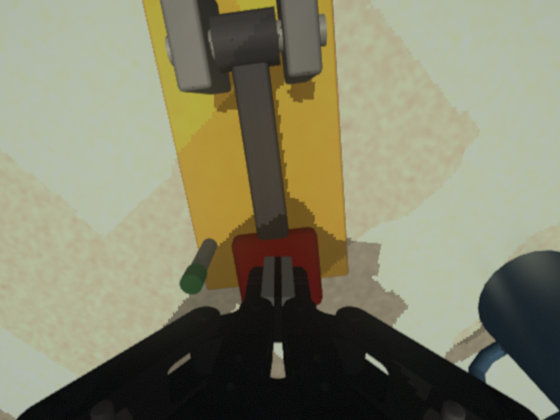

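View pics/sc5.png

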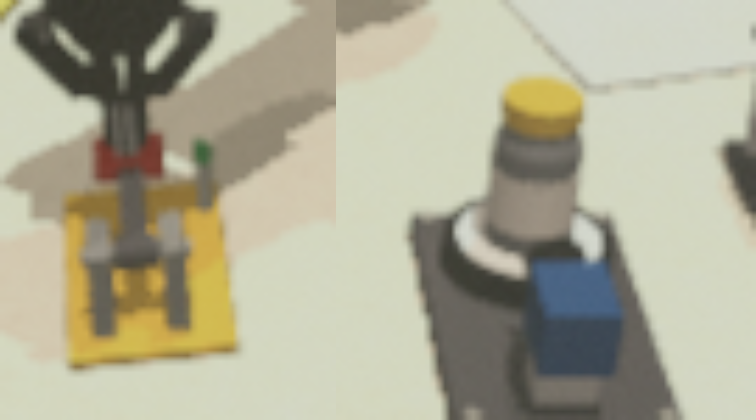

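The wrist view shows the fingertips at (278,270), well on the red paddle, with 5.3 N pressing at 57 mm, which is level. In the scene crop the paddle is flush with the green post tip, and the jar stands upright in the middle of the disc. Handing in.

```bash
python3 -c "
from bench import arm
print(arm.hand_in())"
```

```text
the job is handed in; nothing more can be done
None
```

I handed the job in with the yellow-capped jar standing upright on the disc, about 2 mm off centre, and the lever held level at 57 mm with about 5 N; no verdict was returned.

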